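# Clip the snap hook onto the force gauge's eye

## Task

Take the snap hook out of its wooden dock, press it down over the bar of the force gauge's eye until the sprung gate gives way and snaps shut behind the bar, and prove it with an upward tug of about 6 N, held for a moment. Then let it down and leave it hanging upright on the eye, gate shut. Press and pull gently, never loading the gauge by more than 15 N either way, and leave the other things alone.

Things in the scene. Friction and masses are not known exactly. Their poses are not given: they have to be found in the camera images.
- hook: loose steel snap hook with a tab, 0.14 kg, 52 x 12 x 101 mm (x, y, z), stands in the dock mouth down, tab up. Origin level with its lowest ends, under the tab. z: up from mouth to tab; x: from the gate's hinge to the nose. Heights over the origin: shut gate's centre line 12 mm, crown's underside 60 mm, tab 71 to 101 mm
- tab (a point): centre of the hook's black plastic grip tab, 86 mm above the hook's origin, same axes. The tab is 28 mm wide along x, 12 mm thick along y (grip it across y), 30 mm high
- crown (a point): underside of the hook's closed crown, where the bar seats, 60 mm above the hook's origin. Below it, between the two legs, is free space from x = -18 to +13 mm. The eye's bar must run along the hook's y and enter the mouth at x = 0, right under the tab; either way round will do
- gate (a joint): hook's sprung gate: 0 shut, 1.3 rad wide open, swings inwards only. Hinge at the hook's x = -19 mm, 32 mm long, 6 mm thick. A bar pressed in at x = 0 meets 3 to 8 N, slips past the gate's end about 34 mm beyond the shut gate; the gate then snaps shut and the bar has about 9 mm left to the crown. Pulled up, the hook rises some 35 mm until its shut gate bears on the bar
- dock: fixed light wooden block, 76 x 46 x 28 mm, origin under its centre, with a slot 58 mm long (along its x) and 15 mm wide, floor at 8 mm, in which the hook stands (hook's x along the dock's x); the hook lifts straight out
- stand: fixed gauge stand, origin under the centre of its grey base plate 96 x 110 x 12 mm, z up; two 12 mm steel columns at y = +-40 mm, 100 mm high. The gauge head is clamped on them; from it rises the steel eye, an upright closed loop whose 8 mm thick top bar runs along the stand's y straight above this origin. Free width between the loop's legs 42 mm, free height under the bar 58 mm
- axis (a point): point on the stand's axis 164 mm above its origin: the middle of the range of the eye's bar. The bar's centre lies anywhere from 20 mm below to 20 mm above this point, differing every time; its height is not reported and has to be found by touch or by sight
- gauge (a joint): spring travel of the gauge's eye in m, straight up or down: 0 unloaded, + pulled up, - pressed down, 1 N per mm, stops at +-20 mm; the hanging hook alone reads about -0.0014
- stopper_3_c (a point): bystander: white stopper, 30 x 30 x 17 mm; point at its centre
- bottle_4_c (a point): bystander: upright white bottle, 44 mm wide, 96 mm high; point at its centre
- bangle_9_c (a point): bystander: cream oval bangle lying flat, 76 x 94 x 31 mm; point at its centre
Things that resemble listed ones, but are neither listed nor needed, are in the scene too. Leave any turquoise look-alike of the stand alone.

How it is judged:
By the outcome, as a careful person would: the job done as asked, in the order asked, and still so for the second after the job is handed in, with the robot touching nothing.
It also fails if it takes over 54 s, if anything falls off the work surface, if the arm or the gripper's body presses on something with over 40 N, if the wrist force passes 120 N, or if a joint passes its speed limit or range.

## Robot

A 6-joint arm with a two-finger parallel gripper is mounted at the origin on the work surface; the furniture and walls round the work are solid. World frame = base frame: x ahead of the robot, y to its left, z up, the work surface at z = 0. Lengths are in m, angles in rad, forces in N, time in s.
With the tool pointing down it reaches from about 0.325 to 0.775 m from the base axis. Payload 5.5 kg.
Tool frame: the origin (TCP) lies between the finger pads; the fingertips stand 8 mm ahead of it and the grasp point (between the pads) lies 11 mm behind it (tcp_to_tips is the distance from the TCP to the fingertips, in m); z points along the fingers, y is the line along which they close (so a half turn about z gives the same grasp; the last joint's range is limited). The gripper opens to 88 mm and grips with 3 to 60 N. Pads are 20 mm wide; open, the fingers measure 115 mm over their backs; the gripper's body (75 mm by 178 mm) begins 61 mm behind the grasp point.
Start: joints at [-1.277, 0.091, 1.231, -0, 1.82, -0.057], TCP at [0.206, -0.563, 0.231] pointing down, gripper open.
Joint ranges: [-2.87, 2.87], [-0.86, 2.18], [0.17, 2.46], [-1.51, 4.65], [0.06, 2.69], [-2.65, 2.65]. Speed limits (rad/s): [2.57, 2.57, 3.01, 3.14, 3.14, 3.14].

## Interface

Orientations are given as a unit quaternion [w, x, y, z].
In Python, from bench import * gives the robot as it stands. Calls block until the motion is done:
- move_to(position, orientation): joint-space move of the TCP to a pose.
- move_l(position, speed=0.15, orientation=None): straight line of the TCP; orientation=None keeps the orientation; speed is the mean speed in m/s.
- movej(angles): joint-space move.
- gripper_open() and close(): open the fingers fully, or close them until they stop; the grip force is fixed at half the most.
- hold(seconds).
- inverse_kinematics(position, orientation): joint angles nearest the present ones, or None.
- state(): the state.
- get_image(name): name is "scene" or "side" or "wrist"; returns a dict with "frame" (400x640x3 uint8, blue, green, red), "depth" (400x640 float32, m along the optical axis (not along the pixel's ray), 0 where there is no reading), "camera_matrix" (3x3 intrinsics, pixels), "k1" (the pictures are not rectified: a ray, as slopes to the right and down, at radius r is drawn at 1 + k1 r^2 times it, then the intrinsics apply), "view" (4x4, takes a point from world to camera coordinates). Camera axes: x right, y up, looking along -z (the intrinsics and any distortion apply to the point x, -y, -z); pixel columns grow to the right and rows downward; lengths in m; the calibration is good to about 2 mm. A picture is of the moment at which its call begins.
A pose or a line that the arm cannot do raises IKError and nothing moves.
- job_done(): hands the job in; it is judged then, once.
The state is a dict: "time": time; "joint_pos": joint angles; "dq": joint speeds; "joint_torque": joint torques, N m; "ee_pos": TCP position; "ee_rot": TCP orientation; "ft_force": force on the tool from outside, world axes, zero at the start; "moment": the same for the moment, N m; "finger_gap": finger opening in m; "finger_force": force on a finger pad.
Only numpy, scipy, OpenCV 4.12 (cv2) and the standard library are available. Lean on these libraries where they do the work, as an engineer would, in place of code of your own. Each camera call takes 0.05 s, during which the arm holds its last target. There are 200 camera calls.

## Working session

There is one attempt and no reset: what is moved stays moved. The work goes in short steps, each a Python script; the robot and the scene stay as the last script left them, time stands still between calls to the robot, and variables do not carry over. Pictures are saved under pics/ and viewed, at most 10 in all, crops included, and the job is handed in when it is done.

```bash
mkdir -p pics; cat > h.py <<'E'
from bench import *
import numpy as np, cv2, pickle
def snap(n,f):
    im=get_image(n); pickle.dump(im,open(f'pics/{f}.pkl','wb')); cv2.imwrite(f'pics/{f}.png',im['frame']); return im
def load(f): return pickle.load(open(f'pics/{f}.pkl','rb'))
def rays(im,uv):
    uv=np.asarray(uv,float).reshape(-1,1,2)
    n=cv2.undistortPoints(uv,np.array(im['camera_matrix'],float),np.array([im['k1'],0,0,0.]))[:,0]
    V=np.array(im['view']);R=V[:3,:3];o=-R.T@V[:3,3]
    d=np.c_[n[:,0],-n[:,1],-np.ones(len(n))]@R
    return o,d
def plane(im,uv,z):
    o,d=rays(im,uv); return o+d*((z-o[2])/d[:,2])[:,None]
def pts(im,uv):
    o,d=rays(im,uv); uv=np.asarray(uv,int).reshape(-1,2)
    return o+d*np.asarray(im['depth'])[uv[:,1],uv[:,0]][:,None]
E
python3 - <<'E'
from h import *
a=snap('scene','s0');b=snap('side','d0')
for i in(a,b):print(np.round(i['view'],3).tolist(),i['camera_matrix'],i['k1'])
s=state();print(s['ee_rot'],s['time'])
E
```

```text
[[0.822, -0.569, -0.009, -0.422], [0.327, 0.459, 0.826, -0.207], [-0.466, -0.682, 0.564, -1.057], [0.0, 0.0, 0.0, 1.0]] [[404.2859012    0.         327.77635821]
 [  0.         404.2859012  199.18490117]
 [  0.           0.           1.        ]] -0.02111584619081112
[[-0.999, -0.026, 0.021, 0.434], [0.033, -0.636, 0.771, -0.18], [-0.007, 0.772, 0.636, -1.271], [0.0, 0.0, 0.0, 1.0]] [[470.33822072   0.         324.50085147]
 [  0.         470.33822072 201.13434185]
 [  0.           0.           1.        ]] 0.010074651435653779
[-8.24064821e-04  9.84659265e-01  1.74486211e-01 -1.18883382e-04] 0.1
```

View pics/s0.png

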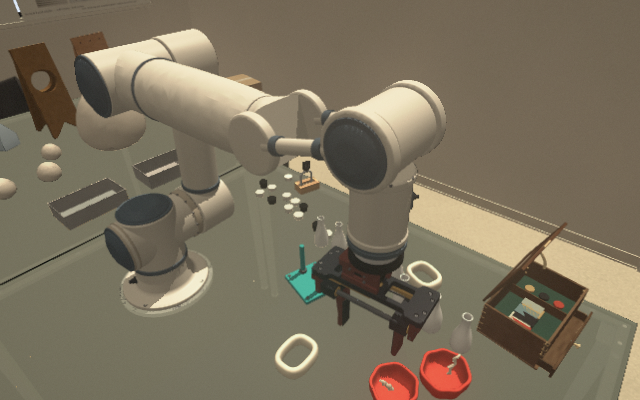

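View pics/d0.png

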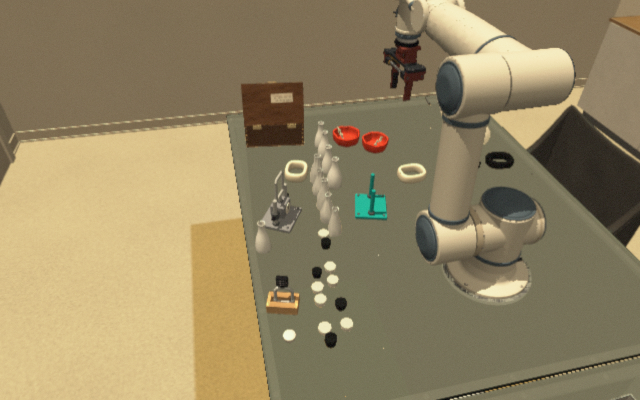

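The side view shows two stand candidates: grey at (281,212) and turquoise at (371,203). The grey one fits the description (grey plate, steel eye). The dock and hook are at (283,295). I'll confirm this in an enlarged crop and measure.

```bash
python3 - <<'E'
from h import *
a=load('d0')
c=cv2.resize(a['frame'][155:325,235:345],None,fx=5,fy=3.5*5/3.5*0.7,interpolation=cv2.INTER_CUBIC)
c=cv2.resize(a['frame'][160:320,230:350],None,fx=3.75,fy=3.75,interpolation=cv2.INTER_CUBIC)
cv2.imwrite('pics/c1.png',c)
hsv=cv2.cvtColor(a['frame'],cv2.COLOR_BGR2HSV)
for uv in [(282,283),(283,296),(272,302),(293,302),(281,176),(280,195),(296,215),(270,220),(276,212),(262,235),(300,170)]:
    print(uv,np.round(pts(a,[uv])[0],3),hsv[uv[1],uv[0]])
b=load('s0')
for uv in [(306,165),(306,185),(315,183)]: print('scene',uv,np.round(pts(b,[uv])[0],3))
E
```

```text
(282, 283) [0.531 0.159 0.096] [17 46 50]
(283, 296) [0.532 0.142 0.028] [ 16 147 210]
(272, 302) [0.557 0.164 0.031] [ 17 143 227]
(293, 302) [0.507 0.157 0.025] [ 15 107 148]
(281, 176) [ 0.566 -0.192  0.143] [ 20  53 110]
(280, 195) [ 0.568 -0.168  0.094] [ 22  51 131]
(296, 215) [ 0.524 -0.174  0.014] [ 19  40 102]
(270, 220) [ 0.599 -0.15   0.012] [ 19  44 173]
(276, 212) [ 0.577 -0.13   0.062] [21 50 87]
(262, 235) [ 0.604 -0.03   0.066] [ 20  62 182]
(300, 170) [ 0.529 -0.423 -0.001] [ 25  66 116]
scene (306, 165) [0.529 0.15  0.096]
scene (306, 185) [0.52  0.141 0.025]
scene (315, 183) [0.552 0.133 0.026]
```

View pics/c1.png

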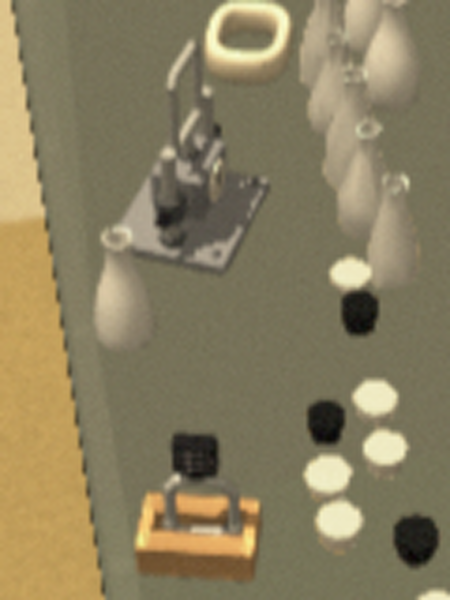

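Confirmed: the grey stand at crop (195,215) has the gauge and eye, and the hook with its black tab stands in the wooden dock at crop (197,520). Next I'll take closer wrist views of both.

```bash
python3 - <<'E'
from h import *
q=[0,1,0,0]
try:
    print(inverse_kinematics([0.5,-0.15,0.36],q),inverse_kinematics([0.47,0.15,0.3],q))
    move_l([0.206,-0.563,0.34],0.2)
    move_to([0.50,-0.15,0.36],q); snap('wrist','w1'); print(state()['time'])
    move_to([0.53,0.12,0.28],q); snap('wrist','w2'); snap('scene','s2'); print(state()['time'],state()['ee_pos'])
except Exception as e: print(repr(e))
cv2.imwrite('pics/w12.png',np.vstack([cv2.resize(cv2.imread(f'pics/w{i}.png'),(480,300)) for i in(1,2)]))
E
```

```text
[-3.56635121e-01 -5.15501074e-02  1.14218887e+00 -4.44089210e-16
  2.05095389e+00  1.21416121e+00] [ 2.39960303e-01 -1.68515787e-01  1.35994229e+00 -4.44089210e-16
  1.95016615e+00  1.81075663e+00]
2.6917
3.8833 [0.53045321 0.11859007 0.28073246]
```

View pics/w12.png

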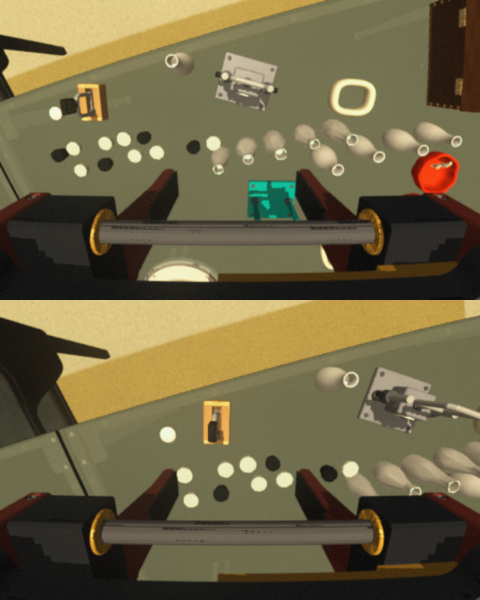

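Wrist view 1 shows the grey stand at full-res (328,108) with the eye bar across it. View 2 shows the dock at (288,163) with the hook inside. I'll take geometry from the depth clouds and masks.

```bash
python3 - <<'E'
from h import *
def cloud(f):
    im=load(f); d=np.asarray(im['depth']); v,u=np.nonzero(d>0); uv=np.c_[u,v]
    return pts(im,uv),uv,im['frame'][v,u]
def rect(p): 
    r=cv2.minAreaRect((p[:,:2]*1000).astype(np.float32)); return [np.round(x,1) for x in (r[0],r[1],r[2])]
for f in('w1','w2','d0','s2'):
    P,uv,c=cloud(f); hsv=cv2.cvtColor(c[:,None],cv2.COLOR_BGR2HSV)[:,0].astype(int)
    near=lambda x,y,r:np.hypot(P[:,0]-x,P[:,1]-y)<r
    m=near(.533,.147,.06)&(P[:,2]>.02)&(P[:,2]<.035)&(hsv[:,1]>90)
    if m.sum()>10: print(f,'dock',m.sum(),rect(P[m]),P[m][:,2].mean().round(4))
    m=near(.533,.147,.05)&(P[:,2]>.075)&(P[:,2]<.12)
    if m.sum()>5: print(f,'tab',m.sum(),rect(P[m]),P[m].mean(0).round(4),np.percentile(P[m][:,2],[5,95]).round(4))
    m=near(.57,-.165,.09)&(P[:,2]>.006)&(P[:,2]<.018)
    if m.sum()>10: print(f,'plate',m.sum(),rect(P[m]),P[m].mean(0).round(4))
    m=near(.57,-.165,.06)&(P[:,2]>.118)
    if m.sum()>3:
        B=P[m]; zt=np.percentile(B[:,2],95); T=B[B[:,2]>zt-.012]
        print(f,'eye',m.sum(),rect(T),T.mean(0).round(4),zt.round(4),len(T), np.histogram(B[:,2],8))
E
```

```text
w1 dock 1177 [array([533.5, 153.3]), array([47.2, 77.8]), np.float64(88.8)] 0.0275
w1 tab 438 [array([533.6, 152.4]), array([14.2, 27.5]), np.float64(82.8)] [0.5339 0.1502 0.1   ] [0.083  0.1101]
w1 plate 2694 [array([ 571.2, -169.9]), array([110.7,  95.9]), np.float64(74.7)] [ 0.5729 -0.1681  0.0122]
w1 eye 29716 [array([ 522.7, -169.7]), array([13. , 87.1]), np.float64(5.5)] [ 0.5231 -0.1671  0.4667] 0.4703 12665 (array([  379,     0,     0,     0,     0,     0,     0, 29337]), array([0.15158685, 0.1919667 , 0.23234656, 0.27272641, 0.31310626,
       0.35348611, 0.39386596, 0.43424581, 0.47462566]))
w2 dock 1421 [array([533.5, 153.8]), array([45.9, 76.5]), np.float64(87.8)] 0.028
w2 tab 355 [array([533.1, 153.6]), array([11.9, 28.4]), np.float64(87.9)] [0.5352 0.153  0.106 ] [0.0915 0.1099]
w2 plate 3332 [array([ 572.1, -169. ]), array([112.1,  96.2]), np.float64(75.0)] [ 0.5742 -0.1563  0.0119]
w2 eye 733 [array([ 572. , -167.2]), array([54.4,  8.5]), np.float64(75.3)] [ 0.5735 -0.1602  0.1587] 0.1616 455 (array([ 55,  51,  45,  50,  47,  49,  83, 353]), array([0.11811976, 0.12371
[... 550 characters left out ...]
array([0.11881195, 0.12470596, 0.13059998, 0.13649399, 0.14238801,
       0.14828202, 0.15417604, 0.16007005, 0.16596407]))
s2 dock 157 [array([528.3, 154.8]), array([50.8, 76. ]), np.float64(85.6)] 0.0253
s2 tab 74 [array([527.5, 150.7]), array([17.1, 27. ]), np.float64(72.0)] [0.5274 0.1503 0.0946] [0.078  0.1079]
s2 plate 495 [array([ 567.4, -169.9]), array([114. ,  97.3]), np.float64(75.0)] [ 0.5537 -0.1814  0.0105]
s2 eye 97 [array([ 565.9, -172.7]), array([52. ,  9.4]), np.float64(72.9)] [ 0.5652 -0.1749  0.1563] 0.1598 45 (array([10, 11,  7, 10, 12,  6, 13, 28]), array([0.11857682, 0.12389203, 0.12920724, 0.13452245, 0.13983767,
       0.14515288, 0.15046809, 0.15578331, 0.16109852]))
```

Measurements are consistent: the dock is 46x76 with its top at 28 mm and sits at (0.5335, 0.1535), yaw −2.2°. The stand plate is 110x96 at (0.572, −0.169), yaw −15°, with the bar top at about 0.162. I'll grasp the hook and carry it above the eye.

```bash
cat >> h.py <<'E'
def Q(deg): a=np.radians(deg)/2; return [0,np.cos(a),np.sin(a),0]
E
python3 - <<'E'
from h import *
q=Q(-2.2)
f=lambda:np.round(state()['ft_force'],2)
move_to([.5335,.1535,.17],q); print(f())
move_l([.5335,.1535,.087],.1); print(f(), state()['ee_pos'].round(4) if hasattr(state()['ee_pos'],'round') else state()['ee_pos'])
close(); print(state()['finger_gap'],state()['finger_force'],f())
move_l([.5335,.1535,.29],.15); print(state()['finger_gap'],f())
move_to([.572,-.1685,.29],Q(-15)); hold(.3); print(f(),state()['ee_pos'],state()['time'])
snap('scene','s3');snap('side','d3');snap('wrist','w3')
cv2.imwrite('pics/m3.png',np.hstack([cv2.resize(load('d3')['frame'][100:260,220:340],(390,520)),cv2.resize(load('s3')['frame'][130:330,300:450],(390,520))]))
E
```

```text
[-0.68 -0.25  0.51]
[ 0.36 -0.4  -0.52] [0.534  0.1536 0.0879]
0.011693698847906074 29.999755024909973 [ 0.63 -0.33 -0.24]
0.011717199131719468 [ 0.68  0.72 -1.55]
[-0.5   0.18 -1.65] [ 0.57219976 -0.16753413  0.29012368] 9.5833
```

View pics/m3.png

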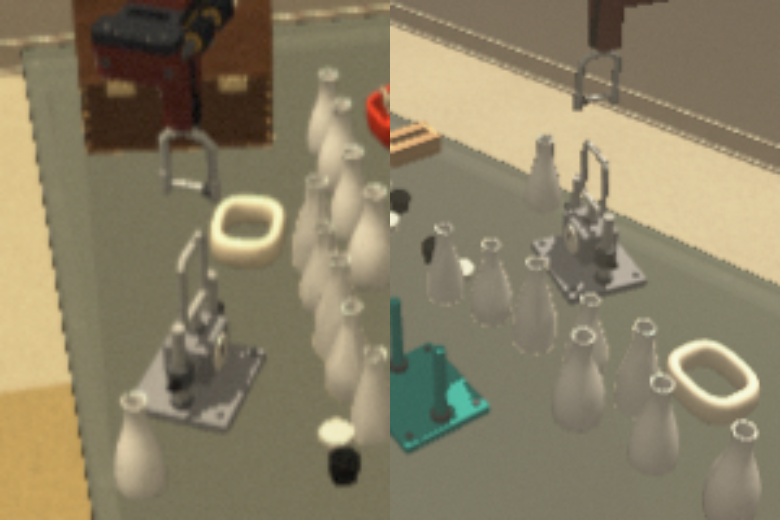

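The hook is held, gate at the bottom, above the eye. A quick relative check of hook to bar within each camera, then a force-guarded press.

```bash
python3 - <<'E'
from h import *
R=np.radians(-15); X=np.array([np.cos(R),np.sin(R)]);Y=np.array([-np.sin(R),np.cos(R)])
T=np.array(state()['ee_pos'])
for f in('d3','s3','w3'):
    im=load(f); d=np.asarray(im['depth']); v,u=np.nonzero(d>0); P=pts(im,np.c_[u,v])
    L=np.c_[(P[:,:2]-T[:2])@X,(P[:,:2]-T[:2])@Y,P[:,2]]
    n=(abs(L[:,0])<.05)&(abs(L[:,1])<.05)
    h=L[n&(L[:,2]>.19)&(L[:,2]<.27)]
    e=L[n&(L[:,2]>.12)&(L[:,2]<.18)]
    for nm,c in(('hook',h),('eye',e)):
        if len(c)>5: print(f,nm,len(c),'lo',np.percentile(c,3,0).round(4),'hi',np.percentile(c,97,0).round(4))
E
```

```text
d3 hook 147 lo [-0.0295 -0.002   0.2176] hi [0.0198 0.0066 0.2688]
d3 eye 97 lo [-0.0057 -0.0274  0.1215] hi [0.0017 0.0297 0.1638]
s3 hook 158 lo [-0.0313 -0.0057  0.2141] hi [0.0164 0.0038 0.268 ]
s3 eye 94 lo [-0.0081 -0.0316  0.1221] hi [-0.0011  0.0245  0.1606]
w3 hook 381 lo [ 0.0168 -0.0039  0.2185] hi [0.0231 0.004  0.2696]
w3 eye 495 lo [-0.004  -0.0289  0.1248] hi [0.0036 0.0251 0.1621]
```

Relative to the bar, the hook midpoint is −2.8 mm in both cameras, which is what the hook's asymmetry (free space −18 to +13) predicts, so it is aligned. Now pressing.

```bash
cat >> h.py <<'E'
XY=[.572,-.1685]
def fz(n=4):
    v=[]
    for _ in range(n): hold(.02); v.append(state()['ft_force'])
    return np.mean(v,0)
E
python3 - <<'E'
from h import *
move_l([*XY,.245],.1); hold(.2)
b=fz(8); print('base',b.round(2)); np.save('base.npy',b)
z=.245; log=[]; pk=0
while z>.182:
    z-=.002 if z>.196 else .001
    move_l([*XY,z],.03); d=fz(3)-b; log.append((round(z,4),round(state()['ee_pos'][2],4),*d.round(1)))
    pk=max(pk,d[2])
    if abs(d[2])>10.5 or np.hypot(*d[:2])>6: print('STOP');break
    if pk>2.5 and z<.200 and d[2]<pk*.4: print('SNAP');break
for l in log: print(*l)
print(state()['time'],state()['finger_gap'])
E
```

```text
base [ 0.04  0.04 -1.36]
SNAP
0.243 0.2428 0.2 -0.1 -0.3
0.241 0.2408 0.2 -0.3 0.5
0.239 0.2389 0.2 -0.0 -0.4
0.237 0.2369 0.3 -0.2 0.2
0.235 0.2349 -0.6 -0.0 0.0
0.233 0.2329 0.4 -0.2 -0.1
0.231 0.231 0.4 0.4 0.7
0.229 0.2293 0.2 0.2 1.7
0.227 0.2272 -0.4 -0.0 3.3
0.225 0.225 -0.4 0.1 3.1
0.223 0.223 -1.4 0.4 4.0
0.221 0.2211 -0.5 -0.3 4.0
0.219 0.2191 0.3 -0.5 5.0
0.217 0.217 -0.4 0.2 5.3
0.215 0.2149 -0.4 0.4 5.3
0.213 0.2128 -1.3 0.8 5.8
0.211 0.2108 -1.5 0.2 5.5
0.209 0.2088 -2.3 0.0 5.1
0.207 0.2067 -2.6 0.6 5.7
0.205 0.2047 -2.9 0.7 4.7
0.203 0.2027 -2.9 1.0 4.6
0.201 0.2007 -2.9 0.3 4.0
0.199 0.1987 -3.1 0.8 4.2
0.197 0.1967 -2.7 1.1 3.7
0.195 0.1947 -4.0 1.0 2.8
0.194 0.194 -3.2 0.9 3.3
0.193 0.1923 -4.0 0.9 1.2
18.7667 0.011836547655581267
```

It may not have snapped yet, since lateral load from the gate is still −4 N. Continuing down.

```bash
python3 - <<'E'
from h import *
b=np.load('base.npy'); z=.193
while z>.1765:
    z-=.001
    move_l([*XY,z],.03); d=fz(4)-b; print(round(z,4),round(state()['ee_pos'][2],4),*d.round(1))
    if d[2]>7 or np.hypot(*d[:2])>8: print('STOP');break
    if np.hypot(*d[:2])<1.2 and d[2]>1.5: print('SEATED'); break
print(state()['time'],state()['finger_gap'])
E
```

```text
0.192 0.1919 -0.2 0.1 0.1
0.191 0.191 0.1 -0.2 -0.0
0.19 0.19 0.4 -0.1 -0.1
0.189 0.189 -0.1 -0.2 0.4
0.188 0.1879 -0.2 -0.1 -0.4
0.187 0.1869 0.2 -0.1 -0.1
0.186 0.1859 -0.2 -0.4 0.1
0.185 0.185 -0.1 0.3 -0.2
0.184 0.1839 -0.1 -0.0 -0.0
0.183 0.1829 -0.1 0.2 -0.4
0.182 0.1819 0.2 -0.1 -0.3
0.181 0.1809 -0.0 -0.1 0.5
0.18 0.1801 0.1 0.2 0.2
0.179 0.1792 0.3 -0.0 1.0
0.178 0.1782 0.2 0.1 1.9
SEATED
23.5167 0.011995426355582369
```

It snapped at 0.192, and the crown meets the bar at TCP z ≈ 0.1797. Now the tug.

```bash
python3 - <<'E'
from h import *
b=np.load('base.npy')
move_l([*XY,.206],.06); d=fz(4)-b; print('0.206',d.round(1)); z=.206
while d[2]>-5.8 and z<.232:
    z+=.002 if d[2]>-3 else .0007
    move_l([*XY,z],.03); d=fz(4)-b; print(round(z,4),*d.round(1))
t=[]
for _ in range(6): hold(.2); t.append(round(float((fz(3)-b)[2]),1))
print('held',t,state()['ee_pos'],state()['time'])
snap('side','d4')
E
```

```text
0.206 [ 0.1  0.2 -0.3]
0.208 -0.1 -0.5 -0.1
0.21 -0.6 0.0 0.2
0.212 -0.6 -0.2 0.2
0.214 0.1 0.1 0.0
0.216 -0.1 -0.3 0.1
0.218 0.1 0.1 -0.6
0.22 -0.4 -0.1 -1.7
0.222 -0.2 -0.5 -3.5
0.2227 -0.2 -0.4 -4.4
0.2234 0.4 0.2 -5.5
0.2241 -0.7 -0.3 -6.0
held [-6.4, -5.9, -5.9, -6.2, -5.8, -6.2] [ 0.57197706 -0.16850182  0.22408184] 29.1833
```

The tug held at about 6 N for over a second. Now lowering, seating at the hanging height, releasing and backing off.

```bash
python3 - <<'E'
from h import *
b=np.load('base.npy')
move_l([*XY,.183],.06); move_l([*XY,.1783],.02); hold(.2); print((fz(6)-b).round(1))
gripper_open(); hold(.5); print(state()['finger_gap'],fz().round(1))
move_l([*XY,.27],.1); hold(.5)
move_l([.50,-.17,.36],.2); hold(.3); print(state()['time'])
snap('side','d5');snap('scene','s5');snap('wrist','w5')
cv2.imwrite('pics/m5.png',np.hstack([cv2.resize(load('d5')['frame'][130:260,230:330],(390,520),interpolation=2),cv2.resize(load('s5')['frame'][150:270,330:420],(390,520),interpolation=2)]))
E
```

```text
[ 1.  -0.3  1.9]
0.08799276159735062 [-0.4  0.2  0.2]
35.1417
```

View pics/m5.png

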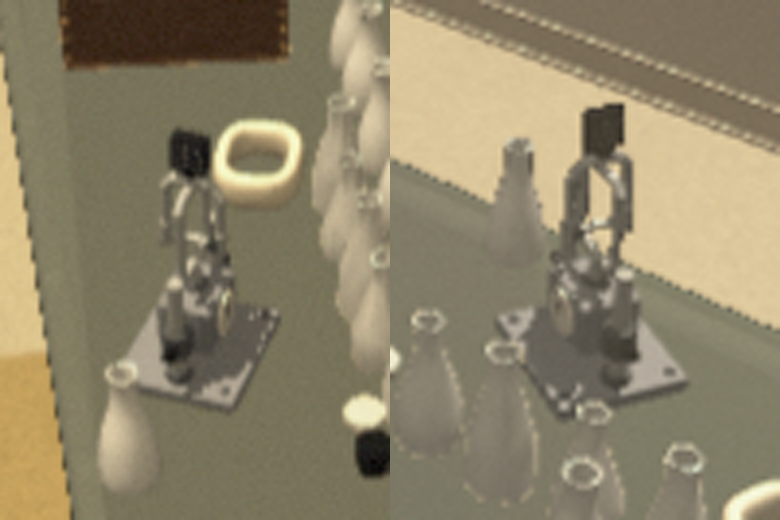

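The hook hangs upright on the eye, tab up at crop (188,152), with the gate line across below the bar at crop right (595,225). The bystanders look undisturbed, so I'm handing it in.

```bash
python3 -c "
from bench import *
print(job_done())"
```

```text
the job is handed in; nothing more can be done
None
```

The hook snapped onto the gauge eye at under 6 N of press, held a tug of about 6 N for over a second, and was left hanging upright with the gate shut; the job is handed in, with the robot clock last read at 35 s of the 54 s limit.

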